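Cap a fallen sample bottle in the bench pedal press

TASK

Stand the fallen sample bottle upright in the bench press, pushed back against the V fence so that it is centred under the ram. Then press the pedal smoothly down to its stop, without straining it, so that the ram pushes the loose cap home, let the pedal come back up, and leave the capped bottle standing upright in the press. Press the cap on only with the press, set the glass down gently, and leave the beaker and the two capped bottles standing where they are.

Things in the scene. Friction and masses are not known exactly. Their poses are not given: they have to be found in the camera images.
- bottle: Fallen bottle, brown glass, paper label, 0.2 to 0.3 kg. Round body 52 mm across, straight up to 62 mm, then shoulder, 27 mm neck and a white cap (33 mm across, 16 mm high) standing proud: 105 mm long, 98 mm with the cap home. Origin: centre of the underside; z axis: from there to the cap. Lies on its side at the start, the cap pointing roughly away from the robot.
- cap (a joint): How far the cap has been pushed down onto the bottle's neck (m): 0 to 0.001 at the start, 0.007 as far as it can go. The press leaves it home at about 0.0065. A stiff push fit, about 14 N.
- press: Capping press, fixed. Origin: on the worktop under the ram axis. x points from the open front to the column at the back, y left to the pedal, z up. Grey base plate 8 mm thick, x -125 to 150 mm, y -62 to 187. Column x 51 to 149, y -35 to 35, 215 mm high. Bar that carries the ram: x -14 to 106, 24 mm wide, its top 47 mm above the ram face.
- anvil (a point): Point under the ram on the steel wear strip, 10 mm above the worktop: place of the centre of the bottle's underside. The strip spans press x -115 to 40 mm, y -42 to 42, flat to stand and slide bottles on. Behind the point two steel fence plates, 22 mm high, form a V open to the front; a bottle pushed back touches both when it is centred. Axes as the press.
- ram_face (a point): Centre of the underside of the ram, a round steel pad 36 mm across; at rest 126 mm above the worktop, only 11 mm above the proud cap of a standing bottle, so bottles go in from the front. It comes down 18 mm with the full pedal stroke.
- pedal (a joint): Angle of the pedal (rad): 0 = up, at rest; 0.30 = down on its stop. A spring brings it back up.
- pedal_tread (a point): Centre of the top of the pedal's black ribbed tread, 74 x 54 mm, at press x -60, y 135 mm; moves with the pedal. At rest 90 mm above the worktop, sloping up 0.19 rad to the front; the stroke takes it down 55 mm. Hinged on a cross shaft at press x 125 mm, height 45 mm. Force about 3 N at first, 6 N near the stop, 5 N more while the cap is going on.
- capped_1: Finished bottle of the same kind, cap home, 98 mm high, standing at the back right. Origin: centre of the underside. To be left alone.
- capped_2: Second finished bottle, like the first and near it. Origin: centre of the underside. To be left alone.
- beaker: Glass beaker, 52 mm across, 71 mm high, standing to the left of the press. Origin: centre of the underside. To be left alone.
There are look-alikes about, which are no part of the job. What is shaped like the bottle but pink or purple is not meant.

How it is judged:
By the outcome, as a careful person would: the job done as asked, in the order asked, and still so for the second after the job is handed in, with the robot touching nothing.
It also fails if it takes over 64 s, if anything falls off the work surface, if the arm or the gripper's body presses on something with over 40 N, if the wrist force passes 120 N, or if a joint passes its speed limit or range.

ROBOT

A 6-joint arm with a two-finger parallel gripper is mounted at the origin on a cart in front of the work surface, level with it; the furniture and walls round the work are solid. World frame = base frame: x ahead of the robot, y to its left, z up, the work surface at z = 0. Lengths are in m, angles in rad, forces in N, time in s.
With the tool pointing down it reaches from about 0.325 to 0.775 m from the base axis. Payload 5.5 kg.
Tool frame: the origin (TCP) lies between the finger pads; the fingertips stand 17 mm ahead of it and the grasp point (between the pads) lies 2 mm behind it; z points along the fingers, y is the line along which they close (so a half turn about z gives the same grasp; the last joint's range is limited). The gripper opens to 85 mm and grips with 20 to 120 N. Pads are 22 mm wide; open, the fingers measure 114 mm over their backs; the gripper's body (76 mm by 85 mm) begins 54 mm behind the grasp point. The pads swing forward as they close: fully open they stand 13 mm farther back than shut.
Start: joints at [1.155, 0.091, 1.231, -0, 1.82, -0.057], TCP at [0.211, 0.562, 0.248] pointing down, gripper open.
Joint ranges: [-2.87, 2.87], [-0.86, 2.18], [0.17, 2.46], [-1.51, 4.65], [0.06, 2.69], [-2.65, 2.65]. Speed limits (rad/s): [2.57, 2.57, 3.01, 3.14, 3.14, 3.14].

INTERFACE

Orientations are given as a unit quaternion [w, x, y, z].
In Python, from station import state, capture, job_done gives the robot as it stands.
- The arm moves only by the tool send_rows, never from a script. Its arguments are lists of equal length, an entry for each row: "linear": the shift along the tool's x, y, z in cm, a list of three; "rotation": the turn, a rotation vector about the tool's x, y, z in degrees, a list of three; "grip": the opening, from 0 (shut) to 1 (fully open). A call has 1 to 12 rows; each row shifts and turns the commanded pose from where the row before left it, along the tool's axes as they then stand; what a row does not reach is not made up. A row lasts 1/10 s, in which the tool goes at most 50 mm and 8.59 degrees, less where a joint would pass 70% of its speed; a pose out of reach is approached as far as the arm can. A call with a gripper value outside its range is refused whole. The fingers move at their own pace and stop on an object; "squeeze" is the grip in N (left out, the last holds). Time passes only in rows, so rows that do not move let the fingers close. It gives the time, the measured TCP pose, the force, the opening and the grip force at its end, in the units of the state.
- state(): the state, without advancing time (a new reading comes with each control period).
- capture(name): name is "scene" or "top" or "wrist"; returns a dict with "color" (480x640x3 uint8, blue, green, red), "mtx" (3x3 intrinsics, pixels), "k1" (the pictures are not rectified: a ray, as slopes to the right and down, at radius r is drawn at 1 + k1 r^2 times it, then the intrinsics apply), "eye" and "attitude" of the camera in the world; the wrist camera has in their place "hand_eye" (4x4, takes a point from camera to tool coordinates, whose origin is the TCP and whose axes are the flange's). Camera axes: x right, y down, z forward; pixel columns grow to the right and rows downward; lengths in m; the calibration is good to about 2 mm. A picture is of the moment at which its call begins: read the wrist's pose just before it. There is no depth.
- job_done(): hands the job in; it is judged then, once.
The state is a dict: "time_s": time; "joint_pos": joint angles; "joint_vel": joint speeds; "joint_torque": joint torques, N m; "tool_pos": TCP position; "ee_rot": TCP orientation; "ft_force": force on the tool from outside, world axes, zero at the start; "moment": the same for the moment, N m; "width": opening from 0.0 (shut) to 1.0 (fully open); "gripper_force": force on a finger pad.
Only numpy, scipy, OpenCV 4.12 (cv2) and the standard library are available. Lean on these libraries where they do the work, as an engineer would, in place of code of your own. Each camera call takes 0.05 s, during which the arm holds its last target. There are 200 camera calls.

## Working session

There is one attempt and no reset: what is moved stays moved. The work goes in short steps, Python scripts to look and compute and a tool call to move; the robot and the scene stay as the last step left them, time stands still between calls to the robot, and variables do not carry over. Pictures are saved under pics/ and viewed, at most 10 in all, crops included, and the job is handed in when it is done.

Besides the shell and the picture viewer there is one more tool, called after ">>>" by a JSON object that holds its "api" and its "payload". send_rows: Moves the arm, as the interface text tells. Its arguments: {"type":"object","properties":{"linear":{"type":"array","items":{"type":"array","items":{"type":"number"}}},"rotation":{"type":"array","items":{"type":"array","items":{"type":"number"}}},"grip":{"type":"array","items":{"type":"number"}},"squeeze":{"type":"number"}},"required":["linear","rotation","grip"]}

```bash
ls; mkdir -p pics; python3 - <<'E'
from station import state,capture
import cv2,numpy as np
print(state())
for n in("scene","top"):
    c=capture(n); cv2.imwrite(f"pics/{n}0.png",c["color"]); print(n,{k:v for k,v in c.items() if k!="color"})
E
```

```text
pics
{'time_s': 0.0, 'joint_pos': array([ 1.15530866e+00,  9.18681693e-02,  1.23190435e+00, -2.10874477e-05,
        1.81982716e+00, -5.66826421e-02]), 'joint_vel': array([-4.95546361e-04, -1.23527357e-04,  1.82434257e-03, -4.13822908e-05,
       -1.13995037e-03,  1.14720717e-03]), 'joint_torque': array([-5.09663041e-04, -4.58758307e+01, -4.18011725e+01, -2.51674173e-04,
        1.21226767e-02, -5.41097074e-05]), 'tool_pos': array([0.21058506, 0.56154975, 0.24713485]), 'ee_rot': array([-2.24782486e-04,  1.78444166e-01,  9.83949527e-01, -9.78068062e-04]), 'ft_force': array([-0.37925116,  0.67227653,  0.36765996]), 'moment': array([ 0.00170486, -0.01791321, -0.01508339]), 'gripper_force': 0.0, 'width': 1.000049755675863}
scene {'mtx': array([[467.82691476,   0.        , 328.72359364],
       [  0.        , 467.82691476, 240.27120214],
       [  0.        ,   0.        ,   1.        ]]), 'k1': -0.06816107796562602, 'eye': array([-0.10238797, -0.65797137,  0.71731227]), 'attitude': array([-0.4481118 ,  0.8134482 , -0.32298094,  0.18215692])}
top {'mtx': array([[454.53436028,   0.        , 312.66414718],
       [  0.        , 454.53436028, 236.52459787],
       [  0.        ,   0.        ,   1.        ]]), 'k1': 0.009327260947145805, 'eye': array([0.39951035, 0.03242308, 1.09311375]), 'attitude': array([-0.05873326,  0.71245292, -0.69698125,  0.05637713])}
```

View pics/scene0.png

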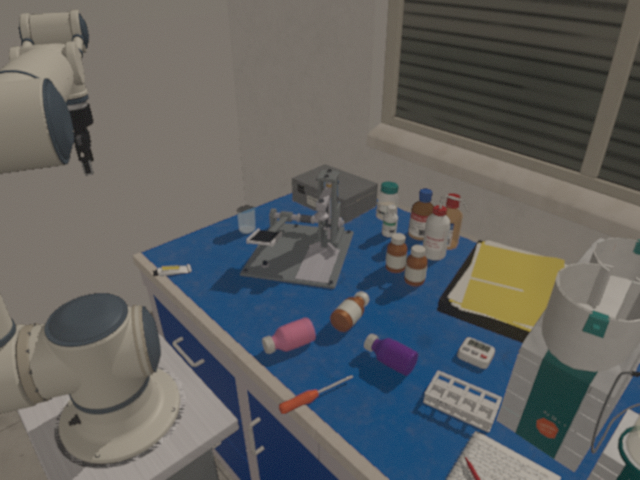

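View pics/top0.png

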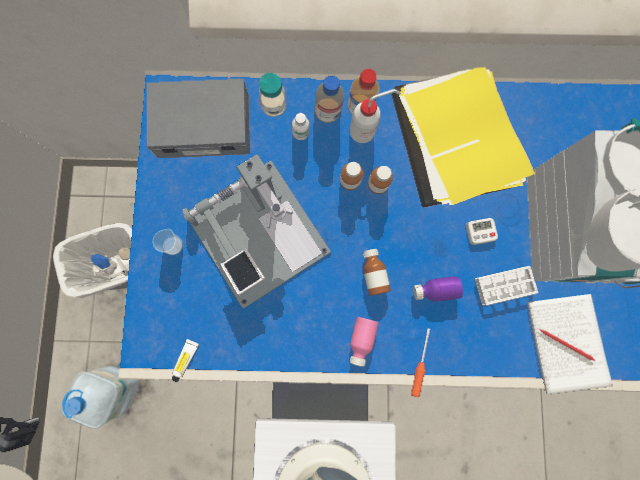

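The top view shows the brown bottle lying at about (375,272) with its cap at (373,256). The pink decoy is at (364,340) and the purple one at (438,290). The capped bottles are at (351,175) and (381,179), and the press is at about (257,230) with its tread at (242,271). Only the brown one with the paper label fits the description; I'll confirm it in a crop.

```bash
cat > h.py <<'E'
import numpy as np,cv2
from scipy.spatial.transform import Rotation as R
from station import state,capture
def rot(q): return R.from_quat(np.roll(q,-1)).as_matrix()
def dist(c): return np.array([c["k1"],0,0,0,0])
def pose(c,s=None):
    if "eye" in c: return rot(c["attitude"]),np.array(c["eye"])
    H=np.array(c["hand_eye"]); Q=rot(s["ee_rot"]); return Q@H[:3,:3],Q@H[:3,3]+s["tool_pos"]
def proj(c,P,s=None):
    A,e=pose(c,s); return cv2.projectPoints((np.atleast_2d(P)-e)@A,np.zeros(3),np.zeros(3),c["mtx"],dist(c))[0][:,0]
def ray(c,uv,s=None):
    A,e=pose(c,s); n=cv2.undistortPoints(np.float64(uv).reshape(-1,1,2),c["mtx"],dist(c))[:,0]
    return e,np.c_[n,np.ones(len(n))]@A.T
def onz(c,uv,z,s=None):
    e,d=ray(c,uv,s); return e+d*((z-e[2])/d[:,2])[:,None]
def tri(*rays):
    M=0;b=0
    for e,d in rays:
        d=d/np.linalg.norm(d);p=np.eye(3)-np.outer(d,d);M=M+p;b=b+p@e
    return np.linalg.solve(M,b)
E
python3 - <<'E'
import cv2
i=cv2.imread("pics/top0.png")[150:310,180:400]
cv2.imwrite("pics/topcrop.png",cv2.resize(i,(770,560),interpolation=cv2.INTER_CUBIC))
j=cv2.imread("pics/scene0.png")[160:345,230:450]
cv2.imwrite("pics/scenecrop.png",cv2.resize(j,None,fx=3.2,fy=3.2,interpolation=cv2.INTER_CUBIC))
E
```

```text
(no output)
```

View pics/topcrop.png

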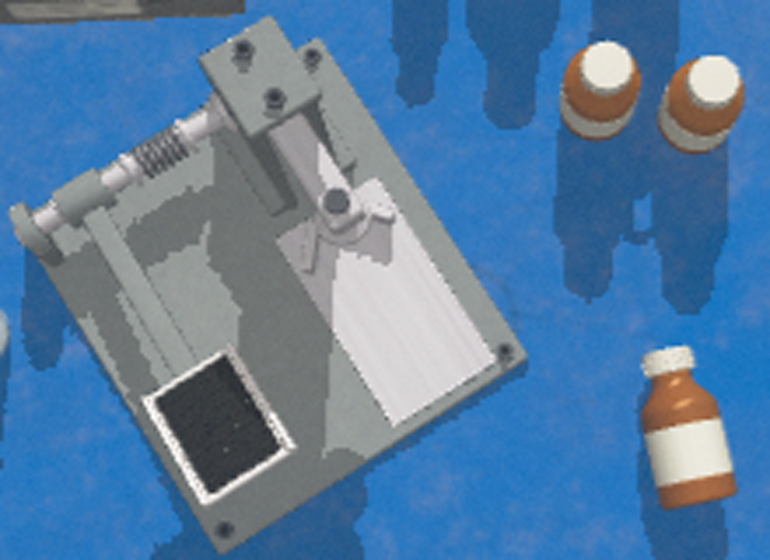

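View pics/scenecrop.png

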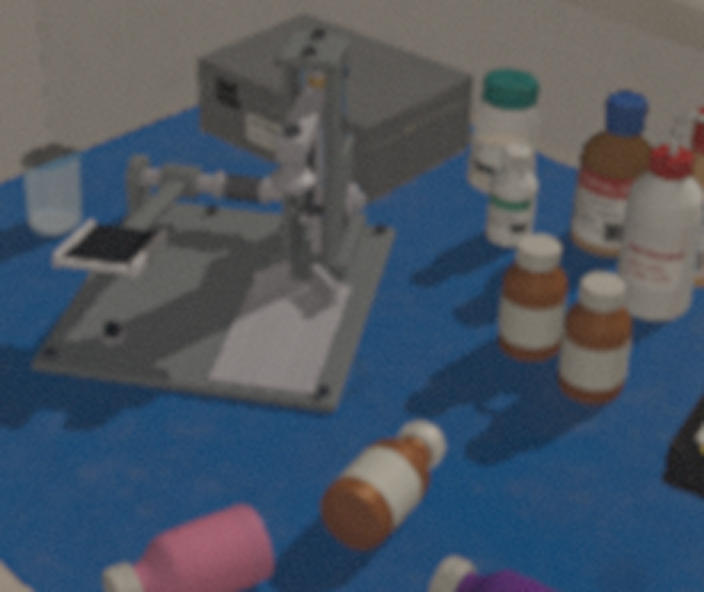

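The crop confirms it: the brown glass bottle with a paper label lies with its cap up-image (crop cap (667,360), base (700,500)). I'm now fitting the press and bottle poses.

```bash
cat > fit.py <<'E'
from h import *
from scipy.optimize import least_squares as LS
T=capture("top");S=capture("scene")
t=lambda *a:np.array(a,float)/3.5+[180,150]-.35
s=lambda *a:np.array(a,float)/3.2+[230,160]-.35
tx,ty=.037,.027
P=[[-.125,-.062,.008],[-.125,.187,.008],[.15,-.062,.008],[-.115,-.042,.01],[-.115,.042,.01]]
C=[[.149,.035,.215],[.149,-.035,.215],[.051,-.035,.215],[.051,.035,.215]]
def tread(a):
    c,n=np.cos(a),np.sin(a);o=[]
    for dx,dy in((-tx,ty),(-tx,-ty),(tx,-ty),(tx,ty)): o.append([-.06+dx*c,.135+dy,.090-dx*n])
    return o
M3=np.array(P+C+tread(.19)); 
uT=t((527,358),(222,553),(318,38),(497,360),(393,427),(200,57),(268,15),(320,92),(252,138),(208,505),(298,448),(230,346),(143,400))
PS=np.array(P[:3]); uS=s((35,370),(333,410),(395,228))
def W(p,X): 
    c,n=np.cos(p[2]),np.sin(p[2]); X=np.atleast_2d(X); return np.c_[p[0]+c*X[:,0]-n*X[:,1],p[1]+n*X[:,0]+c*X[:,1],X[:,2]+p[3]]
f=lambda p:np.r_[(proj(T,W(p,M3))-uT).ravel(),(proj(S,W(p,PS))-uS).ravel()]
if __name__=="__main__":
    r=LS(f,[.5,.1,.5,0],loss="soft_l1");print("press",r.x.round(4));print(f(r.x).reshape(-1,2).round(1).tolist())
    # bottle
    g=lambda p:np.r_[(proj(T,[W(p,[0,.026,0])[0],W(p,[0,-.026,0])[0],W(p,[.105,.0165,0])[0],W(p,[.105,-.0165,0])[0]])-t((664,508),(737,493),(644,352),(690,348))).ravel(),
      (proj(S,W(p,[0,0,0]))-s((358,513))).ravel(),(proj(S,W(p,[.097,0,0]))-s((424,445))).ravel()]
    r=LS(g,[.35,-.1,.1,.026],loss="soft_l1");print("bottle x y yaw z",r.x.round(4));print(g(r.x).reshape(-1,2).round(1).tolist())
    for n,u,z in(("c1",(608,65),.098),("c2",(715,80),.098)): print(n,onz(T,t(u),z).round(3))
    print("beaker",onz(T,[[172,244]],.03).round(3))
E
python3 fit.py
```

```text
press [ 0.6117  0.115   0.5921 -0.0189]
[[0.2, 0.5], [0.3, 0.4], [0.7, 1.1], [-0.3, 0.8], [0.4, 0.2], [-14.5, -12.2], [-5.0, -17.6], [5.2, -1.3], [-4.6, 3.5], [1.2, -3.4], [-3.8, -0.2], [-0.3, 2.5], [4.2, -0.2], [93.6, 16.8], [-93.5, -9.4], [0.3, 4.8]]
bottle x y yaw z [ 0.4457 -0.1218  0.2197  0.0276]
[[-0.2, 0.1], [0.8, -0.1], [-0.2, -0.1], [0.3, -1.6], [-2.0, 1.4], [-0.0, -0.7]]
c1 [[ 0.722 -0.051  0.098]]
c2 [[ 0.714 -0.121  0.098]]
beaker [[0.549 0.37  0.03 ]]
```

```bash
sed -i 's/uS=s((35,370),(333,410)/uS=s((333,410),(35,370)/; s/tx,ty=.037,.027/tx,ty=.039,.033/' fit.py; sed -i 's/^uT=.*/&\nk=[0,1,2,3,4,7,8,9,10,11,12];M3=M3[k];uT=uT[k]/' fit.py; python3 fit.py
```

```text
press [ 0.6109  0.1151  0.5987 -0.006 ]
[[0.5, -0.2], [-0.0, 0.9], [-0.3, -0.2], [-0.1, 0.1], [0.3, -0.1], [4.3, -2.8], [-5.8, 2.4], [-1.2, -0.8], [-1.4, -1.0], [0.8, 0.2], [0.6, 0.7], [0.7, 0.2], [-1.0, -0.5], [-0.0, 1.1]]
bottle x y yaw z [ 0.4457 -0.1218  0.2197  0.0276]
[[-0.2, 0.1], [0.8, -0.1], [-0.2, -0.1], [0.3, -1.6], [-2.0, 1.4], [-0.0, -0.7]]
c1 [[ 0.722 -0.051  0.098]]
c2 [[ 0.714 -0.121  0.098]]
beaker [[0.549 0.37  0.03 ]]
```

```bash
cat >> h.py <<'E'
from scipy.linalg import logm,expm
def TT(Rm,p): M=np.eye(4);M[:3,:3]=Rm;M[:3,3]=p;return M
def frame(az,tilt):
    "z = tool direction: horizontal azimuth az, tilt below horizontal; x up-ish"
    h=np.array([np.cos(az),np.sin(az),0]);Z=np.array([0,0,1.])
    z=np.cos(tilt)*h-np.sin(tilt)*Z; x=np.sin(tilt)*h+np.cos(tilt)*Z
    return np.c_[x,np.cross(z,x),z]
def cur():
    s=state(); open("log.txt","a").write(repr((s["joint_pos"].tolist(),s["tool_pos"].tolist(),s["ee_rot"].tolist()))+"\n")
    return TT(rot(s["ee_rot"]),s["tool_pos"]),s
def plan(Tg,n=None,T0=None):
    if T0 is None: T0,_=cur()
    D=np.linalg.inv(T0)@Tg; a=R.from_matrix(D[:3,:3]).magnitude()*57.3
    n=n or int(np.ceil(max(np.linalg.norm(D[:3,3])/.03,a/6.5,1)))
    M=np.real(expm(np.real(logm(D))/n)); print("n",n,"lin cm",(M[:3,3]*100).round(2),"rot deg",np.degrees(R.from_matrix(M[:3,:3]).as_rotvec()).round(2)); return n
E
python3 - <<'E'
from h import *
b=np.array([.4457,-.1218,.22]);az=.2197
g=b+.048*np.array([np.cos(az),np.sin(az),0]);print(g)
plan(TT(frame(az,np.pi/2),g),24)
E
```

```text
[ 0.49254622 -0.11133903  0.22      ]
n 24 lin cm [-3.72  1.63  0.12] rot deg [-0.    0.    6.12]
```

```bash
python3 - <<'E'
from h import *
T,s=cur(); G=T.copy();G[:3,3]=[.4925,-.1113,.22];plan(G,18)
E
```

```text
n 18 lin cm [-2.78 -2.95  0.16] rot deg [-0. -0.  0.]
```

>>> {"api": "send_rows", "payload": {"linear": [[-2.78,-2.95,0.16],[-2.78,-2.95,0.16],[-2.78,-2.95,0.16],[-2.78,-2.95,0.16],[-2.78,-2.95,0.16],[-2.78,-2.95,0.16],[-2.78,-2.95,0.16],[-2.78,-2.95,0.16],[-2.78,-2.95,0.16],[-2.78,-2.95,0.16],[-2.78,-2.95,0.16],[-2.78,-2.95,0.16]], "rotation": [[0,0,0],[0,0,0],[0,0,0],[0,0,0],[0,0,0],[0,0,0],[0,0,0],[0,0,0],[0,0,0],[0,0,0],[0,0,0],[0,0,0]], "grip": [1,1,1,1,1,1,1,1,1,1,1,1]}}

```text
time_s: 1.5
tool_pos: [0.399, 0.1116, 0.2292]
ee_rot: [0.0, 0.178, 0.984, 0.0]
ft_force: [1.0, 0.9, 0.0]
width: 0.998
gripper_force: 0.0
```

>>> {"api": "send_rows", "payload": {"linear": [[-2.78,-2.95,0.16],[-2.78,-2.95,0.16],[-2.78,-2.95,0.16],[-2.78,-2.95,0.16],[-2.78,-2.95,0.16],[-2.78,-2.95,0.16],[0,0,0],[0,0,0],[0,0,0],[0,0,0],[0,0,0],[0,0,0]], "rotation": [[0,0,6],[0,0,0],[0,0,0],[0,0,0],[0,0,0],[0,0,0],[0,0,7],[0,0,7],[0,0,7],[0,0,7],[0,0,7],[0,0,7]], "grip": [1,1,1,1,1,1,1,1,1,1,1,1]}}

```text
time_s: 2.7
tool_pos: [0.4728, -0.1183, 0.2195]
ee_rot: [0.0, 0.565, 0.825, -0.0]
ft_force: [-0.7, 0.1, 1.0]
width: 1.001
gripper_force: 0.0
```

>>> {"api": "send_rows", "payload": {"linear": [[0,0,0],[0,0,0],[0,0,0],[0,0,0],[0,0,0],[0,0,0],[0,0,0],[0,0,0],[0,0,0],[0,0,0],[0,0,0],[0,0,0]], "rotation": [[0,0,8],[0,0,8],[0,0,8],[0,0,8],[0,0,8],[0,0,8],[0,0,8],[0,0,8],[0,0,8],[0,0,8],[0,0,8],[0,0,8]], "grip": [1,1,1,1,1,1,1,1,1,1,1,1]}}

```text
time_s: 3.9
tool_pos: [0.4728, -0.1182, 0.2195]
ee_rot: [0.0, 0.991, 0.132, 0.0]
ft_force: [1.2, 1.0, 0.4]
width: 0.999
gripper_force: 0.0
```

```bash
python3 - <<'E'
from h import *
T,s=cur();c=capture("wrist");cv2.imwrite("pics/w1.png",c["color"])
print(s["joint_pos"].round(4),s["tool_pos"].round(4),np.degrees(np.arctan2(T[1,0],T[0,0])),c["k1"],c["hand_eye"].round(3).tolist(),c["mtx"][0,0])
E
```

```text
[-0.3149 -0.2172  1.5771  0.      1.7816  0.9921] [ 0.4728 -0.1182  0.2195] 15.114404134453896 -0.018053327324642564 [[-0.0, -0.961, -0.277, 0.072], [1.0, -0.0, -0.001, -0.001], [0.001, -0.277, 0.961, -0.126], [0.0, 0.0, 0.0, 1.0]] 388.15970261600427
```

View pics/w1.png

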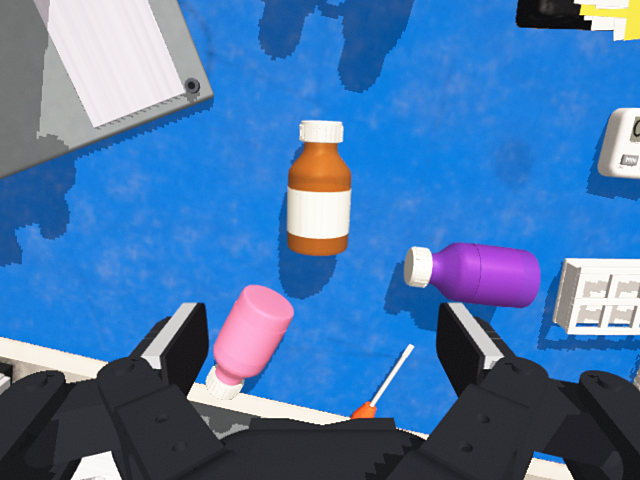

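The wrist view shows the brown bottle with base rim sides at about (288,247) and (348,248) and cap end corners at about (300,124) and (343,124). The pink and purple decoys are below it and to the right.

```bash
cat > kin.py <<'E'
from h import *
from scipy.optimize import least_squares as LS
rz=lambda a:R.from_euler('z',a).as_matrix(); ry=lambda a:R.from_euler('y',a).as_matrix()
def fk(q,p):
    h,d,a1,L2,a3,L4,d6=p
    A=rz(q[0]);x=np.array([0,0,h])+A@[a1,d,0]
    A=A@ry(q[1]);x=x+A@[0,0,L2];A=A@ry(q[2]);x=x+A@[a3,0,L4]
    A=A@rz(q[3])@ry(q[4]);x=x+A@[0,0,d6];A=A@rz(q[5]+np.pi/2*SG);return A,x
SG=-1
E
cat > b.py <<'E'
from fit import *
T0,s0=cur(); c=capture("wrist")
# bottle from wrist view (pose s0) + top + scene
pts=[[0,.026,0],[0,-.026,0],[.105,.0165,0],[.105,-.0165,0]]
g=lambda p:np.r_[(proj(c,W(p,pts),s0)-[(288,247),(348,248),(300,124),(343,124)]).ravel()/1.,
 (proj(T,W(p,pts))-t((664,508),(737,493),(644,352),(690,348))).ravel(),(proj(S,W(p,[0,0,0]))-s((358,513))).ravel()]
r=LS(g,[.45,-.12,.2,.026],loss="soft_l1");print("bottle",r.x.round(4),g(r.x).reshape(-1,2).round(1).tolist())
# press FR corner & strip corners from wrist
print("press in wrist: proj FR corner,strip",proj(c,W([.6109,.1151,.5987,0],P[:1]+P[3:4]+P[4:5]),s0).round(0).tolist())
E
python3 b.py; python3 - <<'E'
from kin import *
from kin import fk
D=[eval(l) for l in open("log.txt")]
for q,x,e in D:
    A,_=fk(q,[0]*7); print((A.T@rot(e)).round(2).tolist(), np.round(q,3),np.round(x,3))
E
```

```text
bottle [ 0.4437 -0.122   0.2407  0.0256] [[0.0, 0.5], [0.1, 1.3], [1.0, -3.0], [-0.3, -1.6], [-0.2, 1.2], [0.6, 0.6], [-1.1, 1.2], [-0.7, -0.6], [-2.7, 2.6]]
press in wrist: proj FR corner,strip [[215.0, 95.0], [187.0, 91.0], [95.0, 126.0]]
[[-1.0, -0.0, -0.0], [0.0, -1.0, -0.0], [-0.0, -0.0, 1.0]] [ 1.155  0.091  1.231 -0.     1.82  -0.057] [0.211 0.562 0.248]
[[-1.0, -0.0, -0.0], [0.0, -1.0, -0.0], [-0.0, -0.0, 1.0]] [ 1.155  0.091  1.231 -0.     1.82  -0.057] [0.211 0.562 0.248]
[[-1.0, -0.0, -0.0], [0.0, -1.0, -0.0], [-0.0, -0.0, 1.0]] [ 1.155  0.091  1.231 -0.     1.82  -0.057] [0.211 0.562 0.248]
[[-1.0, -0.0, -0.0], [0.0, -1.0, 0.0], [-0.0, 0.0, 1.0]] [-0.315 -0.217  1.577  0.     1.782  0.992] [ 0.473 -0.118  0.219]
[[-1.0, -0.0, -0.0], [0.0, -1.0, 0.0], [-0.0, 0.0, 1.0]] [-0.315 -0.217  1.577  0.     1.782  0.983] [ 0.473 -0.118  0.22 ]
```

```bash
sed -i 's/^SG=-1/SG=1/' kin.py; python3 - <<'E'
from h import *
az=.2407;b=np.array([.4437,-.122,.027]);P=b+.048*np.array([np.cos(az),np.sin(az),0])
F=frame(az,np.radians(115)); G=TT(F,P+.002*F[:,2]); Q=TT(F,P-.09*F[:,2]); print(P,Q[:3,3]); plan(Q,6); plan(G,6,Q)
E
```

```text
[ 0.49031622 -0.11055764  0.027     ] [ 0.52725535 -0.10149061  0.1085677 ]
n 6 lin cm [ 1.28 -0.03  1.66] rot deg [ 0.07 -4.17  0.31]
n 6 lin cm [-0.    0.    1.53] rot deg [ 0.  0. -0.]
```

>>> {"api": "send_rows", "payload": {"linear": [[1.28,-0.03,1.66],[1.28,-0.03,1.66],[1.28,-0.03,1.66],[1.28,-0.03,1.66],[1.28,-0.03,1.66],[1.28,-0.03,1.66],[0,0,0]], "rotation": [[0.07,-4.17,0.31],[0.07,-4.17,0.31],[0.07,-4.17,0.31],[0.07,-4.17,0.31],[0.07,-4.17,0.31],[0.07,-4.17,0.31],[0,0,0]], "grip": [1,1,1,1,1,1,1]}}

```text
time_s: 4.8
tool_pos: [0.5265, -0.1008, 0.1023]
ee_rot: [0.024, 0.968, 0.118, -0.22]
ft_force: [0.3, 0.9, -0.5]
width: 1.002
gripper_force: 0.0
```

```bash
cat > ik.py <<'E'
from kin import *
D=[eval(l) for l in open("log.txt")]
r=LS(lambda p:np.r_[np.concatenate([fk(q,p)[1]-x for q,x,e in D]),1e-4*(p-p0)],p0:=np.array([.3,.034,0,.3,0,.3,.25]))
par=r.x
lim=np.array([[-2.87,2.87],[-.86,2.18],[.17,2.46],[-1.51,4.65],[.06,2.69],[-2.65,2.65]])
def ik(Tg,q0):
    f=lambda q:np.r_[(fk(q,par)[1]-Tg[:3,3])*3,R.from_matrix(fk(q,par)[0].T@Tg[:3,:3]).as_rotvec()]
    s=LS(f,np.clip(q0,lim[:,0]+1e-3,lim[:,1]-1e-3),bounds=lim.T); return s.x,np.abs(s.fun).max()
if __name__=="__main__": print(par.round(4),np.abs(r.fun).max())
E
python3 - <<'E'
from h import *
T,s=cur();print(s["tool_pos"],s["joint_pos"].round(3))
az=.2407;b=np.array([.4437,-.122,.027]);P=b+.048*np.array([np.cos(az),np.sin(az),0])
F=frame(az,np.radians(115)); G=TT(F,P+.002*F[:,2]); plan(G,6)
import ik;print(ik.par.round(4),np.abs(ik.r.fun).max())
yaw=.5987;pr=np.array([.6109,.1151,0]);h=np.array([np.cos(yaw),np.sin(yaw),0])
q=s["joint_pos"]
# path: lift, turn to upright in front of press, then in
E0=frame(az,np.radians(115));
from scipy.spatial.transform import Slerp
for d0,z in((-.13,.13),(-.13,.1)):
  F1=frame(yaw,np.radians(25)); A=P+[0,0,.12]; B=pr+h*d0+[0,0,z]
  sl=Slerp([0,1],R.from_matrix([E0,F1])); qq=q.copy()
  for u in np.linspace(0,1,21):
    M=TT(sl(u).as_matrix(),A+(B-A)*u); qn,e=ik.ik(M,qq); print(round(u,2),qn.round(2),"err",round(e,4),"dq",np.abs(qn-qq).max().round(2)); qq=qn
  for d in(-.05,0):
    qn,e=ik.ik(TT(F1,pr+h*d+[0,0,.06]),qq);print(d,qn.round(2),e)
E
```

```text
[ 0.52653911 -0.10080312  0.1022694 ] [-0.155  0.303  1.307 -0.175  1.945  1.144]
n 6 lin cm [-0.03  0.02  1.43] rot deg [-0.05  0.1   0.02]
[0.1572 0.034  0.     0.3726 0.0969 0.5585 0.3237] 2.584999575284765e-05
0.0 [-0.18  0.18  1.37 -0.19  1.99  1.11] err 0.0 dq 0.12
0.05 [-0.19  0.12  1.42 -0.15  1.93  1.1 ] err 0.0 dq 0.06
0.1 [-0.19  0.06  1.47 -0.11  1.88  1.08] err 0.0 dq 0.06
0.15 [-0.2   0.    1.52 -0.06  1.82  1.07] err 0.0 dq 0.06
0.2 [-0.22 -0.06  1.57 -0.02  1.76  1.05] err 0.0 dq 0.06
0.25 [-0.23 -0.12  1.63  0.02  1.7   1.02] err 0.0 dq 0.06
0.3 [-0.24 -0.18  1.68  0.07  1.64  0.99] err 0.0 dq 0.06
0.35 [-0.26 -0.24  1.74  0.12  1.59  0.96] err 0.0 dq 0.06
0.4 [-0.28 -0.3   1.79  0.17  1.53  0.92] err 0.0 dq 0.06
0.45 [-0.3  -0.35  1.85  0.23  1.48  0.88] err 0.0 dq 0.06
0.5 [-0.32 -0.41  1.91  0.29  1.43  0.83] err 0.0 dq 0.06
0.55 [-0.35 -0.46  1.97  0.35  1.39  0.78] err 0.0 dq 0.07
0.6 [-0.37 -0.51  2.02  0.42  1.34  0.72] err 0.0 dq 0.07
0.65 [-0.4  -0.56  2.08  0.5   1.3   0.66] err 0.0 dq 0.07
0.7 [-0.43 -0.61  2.14  0.58  1.27  0.59] err 0.0 dq 0.08
0.75 [-0.
[... 1127 characters left out ...]
46  1.99  0.36  1.36  0.77] err 0.0 dq 0.07
0.6 [-0.37 -0.51  2.05  0.43  1.31  0.71] err 0.0 dq 0.07
0.65 [-0.4  -0.55  2.11  0.5   1.27  0.64] err 0.0 dq 0.08
0.7 [-0.43 -0.6   2.17  0.59  1.23  0.56] err 0.0 dq 0.08
0.75 [-0.45 -0.64  2.23  0.67  1.2   0.49] err 0.0 dq 0.09
0.8 [-0.48 -0.67  2.28  0.77  1.17  0.4 ] err 0.0 dq 0.09
0.85 [-0.5  -0.7   2.34  0.86  1.15  0.31] err 0.0 dq 0.1
0.9 [-0.53 -0.71  2.39  0.96  1.13  0.21] err 0.0 dq 0.1
0.95 [-0.54 -0.72  2.43  1.07  1.12  0.1 ] err 0.0 dq 0.11
1.0 [-0.56 -0.69  2.46  1.18  1.12 -0.02] err 0.0066 dq 0.12
-0.05 [-0.34 -0.4   2.36  1.32  0.85 -0.16] 4.0886640764693495e-11
0 [-0.23 -0.26  2.26  1.38  0.75 -0.17] 4.9960036108132044e-15
```

>>> {"api": "send_rows", "payload": {"linear": [[-0.03,0.02,1.43],[-0.03,0.02,1.43],[-0.03,0.02,1.43],[-0.03,0.02,1.43],[-0.03,0.02,1.43],[-0.03,0.02,1.43],[0,0,0],[0,0,0]], "rotation": [[0,0.1,0],[0,0.1,0],[0,0.1,0],[0,0.1,0],[0,0.1,0],[0,0.1,0],[0,0,0],[0,0,0]], "grip": [1,1,1,1,1,1,1,1]}}

```text
time_s: 5.6
tool_pos: [0.4913, -0.1119, 0.0322]
ee_rot: [0.025, 0.971, 0.115, -0.209]
ft_force: [-0.1, 0.7, 1.0]
width: 0.997
gripper_force: 0.0
```

>>> {"api": "send_rows", "payload": {"linear": [[0,0,0],[0,0,0],[0,0,0],[0,0,0],[0,0,0],[0,0,0],[0,0,0],[0,0,0]], "rotation": [[0,0,0],[0,0,0],[0,0,0],[0,0,0],[0,0,0],[0,0,0],[0,0,0],[0,0,0]], "grip": [0.8,0.7,0.65,0.6,0.55,0.5,0.5,0.5], "squeeze": 50}}

```text
time_s: 6.4
tool_pos: [0.4918, -0.1117, 0.032]
ee_rot: [0.025, 0.971, 0.115, -0.209]
ft_force: [2.1, 1.6, 4.3]
width: 0.59
gripper_force: 52.1
```

```bash
python3 - <<'E'
from h import *
T,s=cur(); az=.2407
B=np.array([np.cos(az),np.sin(az),0]);Bx=np.c_[[0,0,1.],np.cross(B,[0,0,1.]),B]  # bottle frame cols; z axis to cap
Tb=TT(np.c_[-np.array([0,0,1.]),np.cross(B,-np.array([0,0,1.])),B],[.4437,-.122,.0258])
X=np.linalg.inv(T)@Tb; print("bottle in tool\n",X.round(4)); np.save("X.npy",X)
U=T.copy();U[2,3]+=.11;plan(U,6)
# upright bottle: bottle x(was down)-> press forward
yaw=.5987;pr=np.array([.6109,.1151,0]);h=np.array([np.cos(yaw),np.sin(yaw),0])
def bt(d,z): return TT(np.c_[h,np.cross([0,0,1.],h),[0,0,1.]],pr+h*d+[0,0,z])
G=bt(-.075,.05)@np.linalg.inv(X);print(G.round(3)); n=plan(G,18,U)
import ik
q=s["joint_pos"];D=np.real(logm(np.linalg.inv(U)@G))
for k in range(0,19,2):
    M=U@np.real(expm(D*k/18));q,e=ik.ik(M,q);b=M@X;print(k,q.round(2),round(e,4),"tcp",M[:3,3].round(3),"base",b[:3,3].round(3))
for d in(-.04,0): q,e=ik.ik(bt(d,.0105)@np.linalg.inv(X),q);print(q.round(2),e)
E
```

```text
bottle in tool
 [[ 4.121e-01 -3.700e-03  9.111e-01 -4.220e-02]
 [-2.000e-04 -1.000e+00 -4.000e-03 -1.200e-03]
 [ 9.111e-01  1.500e-03 -4.121e-01  2.600e-02]
 [ 0.000e+00  0.000e+00  0.000e+00  1.000e+00]]
n 6 lin cm [-0.76  0.   -1.67] rot deg [ 0. -0. -0.]
[[ 0.343  0.563  0.752  0.545]
 [ 0.229 -0.826  0.515  0.068]
 [ 0.911 -0.004 -0.412  0.099]
 [ 0.     0.     0.     1.   ]]
n 18 lin cm [ 0.61 -0.78  0.52] rot deg [ 0.46  4.94 -1.19]
0 [-0.18  0.18  1.38 -0.18  1.97  1.11] 0.0 tcp [ 0.492 -0.112  0.142] base [ 0.444 -0.122  0.136]
2 [-0.2   0.05  1.5  -0.09  1.82  1.08] 0.0 tcp [ 0.495 -0.095  0.128] base [ 0.449 -0.106  0.113]
4 [-0.22 -0.07  1.63  0.    1.67  1.04] 0.0 tcp [ 0.5   -0.077  0.116] base [ 0.457 -0.088  0.093]
6 [-0.25 -0.18  1.75  0.11  1.53  0.97] 0.0 tcp [ 0.506 -0.057  0.106] base [ 0.468 -0.068  0.076]
8 [-0.28 -0.29  1.88  0.23  1.39  0.88] 0.0 tcp [ 0.513 -0.038  0.098] base [ 0.48  -0.047  0.062]
10 [-0.32 -0.39  2.    0.37  1.26  0.77] 0.0 tcp [ 0.52  -0.017  0.093] base [ 0.494 -0.024  0.052]
12 [-0.35 -0.47  2.11  0.54  1.15  0.62] 0.0 tcp [0.528 0.004 0.091] base [ 0.509 -0.001  0.045]
14 [-0.39 -0.54  2.22  0.74  1.06  0.44] 0.0 tcp [0.534 0.025 0.091] base [0.523 0.023 0.043]
16 [-0.41 -0.57  2.32  0.97  1.    0.22] 0.0 tcp [0.54  0.047 0.094] base [0.537 0.048 0.045]
18 [-0.42 -0.56  2.4   1.23  0.97 -0.03] 0.0 tcp [0.545 0.068 0.099] base [0.549 0.073 0.05 ]
[-0.33 -0.37  2.35  1.35  0.85 -0.18] 3.3306690738754696e-16
[-0.25 -0.27  2.28  1.4   0.77 -0.19] 5.763883661314894e-14
```

>>> {"api": "send_rows", "payload": {"linear": [[-0.3,0,-0.7],[-0.9,0,-1.85],[-0.9,0,-1.85],[-0.9,0,-1.85],[-0.9,0,-1.85],[-0.8,0,-1.8],[0,0,0],[0,0,0]], "rotation": [[0,0,0],[0,0,0],[0,0,0],[0,0,0],[0,0,0],[0,0,0],[0,0,0],[0,0,0]], "grip": [0.5,0.5,0.5,0.5,0.5,0.5,0.5,0.5]}}

```text
time_s: 7.2
tool_pos: [0.4893, -0.1123, 0.1402]
ee_rot: [0.025, 0.971, 0.115, -0.21]
ft_force: [0.1, 1.2, -3.3]
width: 0.592
gripper_force: 52.4
```

>>> {"api": "send_rows", "payload": {"linear": [[0.61,-0.78,0.52],[0.61,-0.78,0.52],[0.61,-0.78,0.52],[0.61,-0.78,0.52],[0.61,-0.78,0.52],[0.61,-0.78,0.52],[0.61,-0.78,0.52],[0.61,-0.78,0.52],[0.61,-0.78,0.52]], "rotation": [[0.46,4.94,-1.19],[0.46,4.94,-1.19],[0.46,4.94,-1.19],[0.46,4.94,-1.19],[0.46,4.94,-1.19],[0.46,4.94,-1.19],[0.46,4.94,-1.19],[0.46,4.94,-1.19],[0.46,4.94,-1.19]], "grip": [0.5,0.5,0.5,0.5,0.5,0.5,0.5,0.5,0.5]}}

```text
time_s: 8.1
tool_pos: [0.5133, -0.0274, 0.0919]
ee_rot: [-0.075, 0.963, 0.196, 0.167]
ft_force: [-0.3, 0.3, -3.1]
width: 0.592
gripper_force: 52.4
```

```bash
cat > pl.py <<'E'
from h import *
yaw=.5987;pr=np.array([.6109,.1151,0]);h=np.array([np.cos(yaw),np.sin(yaw),0]);X=np.load("X.npy")
def bt(d,z,o=0): return TT(np.c_[h,np.cross([0,0,1.],h),[0,0,1.]],pr+h*d+np.cross([0,0,1.],h)*o+[0,0,z])
def where(T):
    b=T@X;v=b[:3,3]-pr; print("bottle press-xyz",round(v@h,4),round(v@np.cross([0,0,1],h),4),round(b[2,3],4),"axis",b[:3,2].round(3))
E
python3 - <<'E'
from pl import *
T,s=cur();where(T);print(s["joint_pos"].round(2),s["ft_force"].round(1),s["gripper_force"]);plan(bt(-.075,.05)@np.linalg.inv(X),9)
E
```

```text
bottle press-xyz -0.1901 -0.0529 0.0529 axis [0.668 0.239 0.704]
[-0.3  -0.35  1.95  0.3   1.32  0.82] [-0.3  0.3 -3.1] 52.355700731277466
n 9 lin cm [ 0.66 -0.76  0.52] rot deg [ 0.46  4.94 -1.2 ]
```

>>> {"api": "send_rows", "payload": {"linear": [[0.66,-0.76,0.52],[0.66,-0.76,0.52],[0.66,-0.76,0.52],[0.66,-0.76,0.52],[0.66,-0.76,0.52],[0.66,-0.76,0.52],[0.66,-0.76,0.52],[0.66,-0.76,0.52],[0.66,-0.76,0.52],[0,0,0],[0,0,0]], "rotation": [[0.46,4.94,-1.2],[0.46,4.94,-1.2],[0.46,4.94,-1.2],[0.46,4.94,-1.2],[0.46,4.94,-1.2],[0.46,4.94,-1.2],[0.46,4.94,-1.2],[0.46,4.94,-1.2],[0.46,4.94,-1.2],[0,0,0],[0,0,0]], "grip": [0.5,0.5,0.5,0.5,0.5,0.5,0.5,0.5,0.5,0.5,0.5]}}

```text
time_s: 9.2
tool_pos: [0.5451, 0.0673, 0.099]
ee_rot: [-0.161, 0.805, 0.247, 0.515]
ft_force: [0.1, -0.4, -2.1]
width: 0.589
gripper_force: 52.5
```

```bash
python3 - <<'E'
from pl import *
T,s=cur();where(T);print(s["joint_pos"].round(2),s["ft_force"].round(1));plan(bt(-.075,.03)@np.linalg.inv(X),2)
S=capture("scene");i=S["color"];cv2.imwrite("pics/s1f.png",i)
tp=capture("top")["color"]; A=cv2.resize(i[150:310,230:400],None,fx=2.35,fy=3.5,interpolation=3)
A=cv2.resize(i[150:310,240:400],(400,400),interpolation=3);B=cv2.resize(tp[150:310,220:380],(400,400),interpolation=3)
cv2.imwrite("pics/s1.png",np.hstack([A,B]))
b=T@X
print("pred scene base,cap",((proj(S,[b[:3,3],(b@[0,0,.105,1])[:3]])-[240,150])*2.5).round(0))
E
```

```text
bottle press-xyz -0.0753 -0.0009 0.0498 axis [0.006 0.002 1.   ]
[-0.42 -0.56  2.39  1.22  0.97 -0.03] [ 0.1 -0.4 -2.1]
n 2 lin cm [-0.9  -0.04  0.41] rot deg [-0.01  0.16 -0.05]
pred scene base,cap [[187. 270.]
 [187. 180.]]
```

View pics/s1.png

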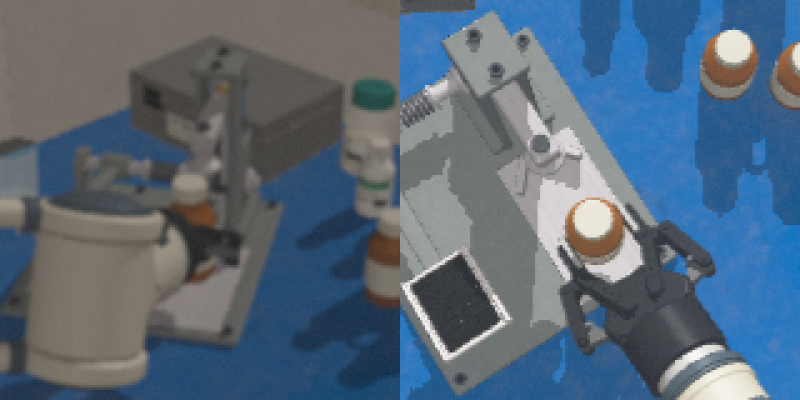

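The composite shows the bottle upright in the gripper. Its cap at (593,222) in the top half lies on the strip's centre line in front of the ram, and nothing touches.

>>> {"api": "send_rows", "payload": {"linear": [[-0.58,0,0.26],[-0.58,0,0.26],[-0.58,0,0.26],[-0.58,0,0.26],[-0.58,0,0.26],[-0.27,0,0.12],[0,0,0],[0,0,0]], "rotation": [[0,0.3,-0.1],[0,0,0],[0,0,0],[0,0,0],[0,0,0],[0,0,0],[0,0,0],[0,0,0]], "grip": [0.5,0.5,0.5,0.5,0.5,0.5,0.5,0.5]}}

```text
time_s: 10.1
tool_pos: [0.5461, 0.0674, 0.0668]
ee_rot: [-0.161, 0.802, 0.248, 0.52]
ft_force: [0.6, 0.4, -2.6]
width: 0.587
gripper_force: 52.5
```

>>> {"api": "send_rows", "payload": {"linear": [[-0.09,0,0.04],[0,0,0]], "rotation": [[0,0,0],[0,0,0]], "grip": [0.5,0.5]}}

```text
time_s: 10.3
tool_pos: [0.5461, 0.0673, 0.066]
ee_rot: [-0.161, 0.802, 0.248, 0.52]
ft_force: [0.2, 1.1, -1.9]
width: 0.59
gripper_force: 52.5
```

```bash
python3 - <<'E'
from pl import *
T,s=cur();where(T);print(s["ft_force"].round(1),s["moment"].round(2));print((T[:3,:3].T@np.c_[h,[0,0,1],np.cross([0,0,1],h)]).round(3).T)
E
```

```text
bottle press-xyz -0.074 -0.0017 0.0168 axis [-0.006  0.     1.   ]
[ 0.2  1.1 -1.9] [-0.44  0.69  0.01]
[[ 0.408  0.001  0.913]
 [ 0.913 -0.    -0.408]
 [-0.    -1.     0.001]]
```

>>> {"api": "send_rows", "payload": {"linear": [[-0.18,0,0.08],[-0.18,0,0.08],[0,0,0]], "rotation": [[0,-0.1,0],[0,-0.1,0],[0,0,0]], "grip": [0.5,0.5,0.5]}}

```text
time_s: 10.6
tool_pos: [0.5459, 0.0675, 0.0614]
ee_rot: [-0.161, 0.803, 0.248, 0.518]
ft_force: [-0.0, 0.6, -2.9]
width: 0.589
gripper_force: 52.5
```

>>> {"api": "send_rows", "payload": {"linear": [[-0.09,0,0.04],[0,0,0]], "rotation": [[0,0,0],[0,0,0]], "grip": [0.5,0.5]}}

```text
time_s: 10.8
tool_pos: [0.546, 0.0674, 0.0607]
ee_rot: [-0.161, 0.803, 0.248, 0.518]
ft_force: [-0.1, 0.2, -2.7]
width: 0.589
gripper_force: 52.5
```

>>> {"api": "send_rows", "payload": {"linear": [[-0.09,0,0.04],[0,0,0]], "rotation": [[0,0,0],[0,0,0]], "grip": [0.5,0.5]}}

```text
time_s: 11.0
tool_pos: [0.546, 0.0674, 0.0597]
ee_rot: [-0.161, 0.803, 0.248, 0.518]
ft_force: [-0.7, -0.5, -1.6]
width: 0.591
gripper_force: 52.5
```

```bash
python3 - <<'E'
from pl import *
T,s=cur();where(T);print(s["ft_force"].round(1),s["moment"].round(2))
E
```

```text
bottle press-xyz -0.0742 -0.0015 0.0105 axis [-0.002  0.002  1.   ]
[-0.7 -0.5 -1.6] [-0.48  0.65  0.04]
```

>>> {"api": "send_rows", "payload": {"linear": [[0.09,-0.15,-0.04],[0.35,0,0.77],[0.35,0,0.77],[0.35,0,0.77],[0.35,0,0.77],[0.35,0,0.77],[0.35,0,0.77],[0.35,0,0.77],[0,0,0]], "rotation": [[0,0,0],[0,0,0],[0,0,0],[0,0,0],[0,0,0],[0,0,0],[0,0,0],[0,0,0],[0,0,0]], "grip": [0.5,0.5,0.5,0.5,0.5,0.5,0.5,0.5,0.5]}}

```text
time_s: 11.9
tool_pos: [0.5946, 0.1028, 0.0611]
ee_rot: [-0.161, 0.803, 0.248, 0.518]
ft_force: [-0.2, 0.4, -2.8]
width: 0.59
gripper_force: 52.5
```

```bash
python3 - <<'E'
from pl import *
T,s=cur();where(T);print(s["ft_force"].round(1),s["moment"].round(2))
E
```

```text
bottle press-xyz -0.0141 0.0003 0.0119 axis [-0.002  0.002  1.   ]
[-0.2  0.4 -2.8] [-0.53  0.6   0.04]
```

>>> {"api": "send_rows", "payload": {"linear": [[0.08,0,0.18],[0.08,0,0.18],[0.08,0,0.18],[0.08,0,0.18],[0,0,0]], "rotation": [[0,0,0],[0,0,0],[0,0,0],[0,0,0],[0,0,0]], "grip": [0.5,0.5,0.5,0.5,0.5]}}

```text
time_s: 12.4
tool_pos: [0.6007, 0.1065, 0.061]
ee_rot: [-0.161, 0.803, 0.248, 0.518]
ft_force: [-0.1, 0.2, -2.1]
width: 0.591
gripper_force: 52.5
```

>>> {"api": "send_rows", "payload": {"linear": [[0.04,0,0.09],[0.04,0,0.09],[0,0,0]], "rotation": [[0,0,0],[0,0,0],[0,0,0]], "grip": [0.5,0.5,0.5]}}

```text
time_s: 12.7
tool_pos: [0.6022, 0.1076, 0.061]
ee_rot: [-0.161, 0.803, 0.248, 0.518]
ft_force: [-0.0, 0.2, -2.3]
width: 0.59
gripper_force: 52.5
```

>>> {"api": "send_rows", "payload": {"linear": [[0.04,0,0.09],[0.04,0,0.09],[0,0,0]], "rotation": [[0,0,0],[0,0,0],[0,0,0]], "grip": [0.5,0.5,0.5]}}

```text
time_s: 13.0
tool_pos: [0.6039, 0.1087, 0.061]
ee_rot: [-0.161, 0.803, 0.248, 0.518]
ft_force: [-0.0, 0.4, -2.1]
width: 0.591
gripper_force: 52.5
```

```bash
python3 - <<'E'
from pl import *
T,s=cur();where(T);f=s["ft_force"];print(f.round(1),"fwd",f@h,"lat",f@np.cross([0,0,1],h),s["moment"].round(2))
E
```

```text
bottle press-xyz -0.0031 -0.0 0.0118 axis [-0.002  0.002  1.   ]
[-0.   0.4 -2.1] fwd 0.19452137879479928 lat 0.3274351705275957 [-0.44  0.68 -0.02]
```

>>> {"api": "send_rows", "payload": {"linear": [[0.04,0,0.09],[0.04,0,0.09],[0,0,0]], "rotation": [[0,0,0],[0,0,0],[0,0,0]], "grip": [0.5,0.5,0.5]}}

```text
time_s: 13.3
tool_pos: [0.605, 0.1102, 0.0604]
ee_rot: [-0.161, 0.803, 0.248, 0.518]
ft_force: [-3.9, -0.4, -1.5]
width: 0.589
gripper_force: 53.1
```

>>> {"api": "send_rows", "payload": {"linear": [[0.04,0,0.09],[0,0,0]], "rotation": [[0,0,0],[0,0,0]], "grip": [0.5,0.5]}}

```text
time_s: 13.5
tool_pos: [0.6055, 0.1109, 0.0602]
ee_rot: [-0.161, 0.803, 0.248, 0.518]
ft_force: [-9.1, -1.5, 0.2]
width: 0.591
gripper_force: 53.6
```

>>> {"api": "send_rows", "payload": {"linear": [[0.04,0,0.09],[0,0,0]], "rotation": [[0,0,0],[0,0,0]], "grip": [0.5,0.5]}}

```text
time_s: 13.7
tool_pos: [0.6062, 0.1114, 0.0605]
ee_rot: [-0.161, 0.803, 0.248, 0.518]
ft_force: [-18.3, -6.4, 5.3]
width: 0.588
gripper_force: 54.7
```

```bash
python3 - <<'E'
from pl import *
T,s=cur();where(T);f=s["ft_force"];print(f.round(1),"fwd",f@h,"lat",f@np.cross([0,0,1],h),s["moment"].round(2))
E
```

```text
bottle press-xyz 0.0003 0.0009 0.0113 axis [-0.002  0.002  1.   ]
[-18.3  -6.4   5.3] fwd -18.725055640012563 lat 5.036290399090554 [-0.34  1.3   0.82]
```

>>> {"api": "send_rows", "payload": {"linear": [[-0.06,0,-0.14],[-0.09,0,0.04],[0,0,0]], "rotation": [[0,0,0],[0,0,0],[0,0,0]], "grip": [0.5,0.5,0.5]}}

```text
time_s: 14.0
tool_pos: [0.6055, 0.1106, 0.06]
ee_rot: [-0.161, 0.802, 0.248, 0.518]
ft_force: [-8.2, -0.1, 1.0]
width: 0.595
gripper_force: 53.6
```

>>> {"api": "send_rows", "payload": {"linear": [[-0.05,0,0.02],[0,0,0]], "rotation": [[0,0,0],[0,0,0]], "grip": [0.5,0.5]}}

```text
time_s: 14.2
tool_pos: [0.6056, 0.1108, 0.0599]
ee_rot: [-0.161, 0.802, 0.248, 0.518]
ft_force: [-9.9, -1.6, 2.2]
width: 0.589
gripper_force: 53.8
```

```bash
python3 - <<'E'
from pl import *
T,s=cur();where(T);f=s["ft_force"];print(f.round(1),"fwd",f@h,"lat",f@np.cross([0,0,1],h),s["moment"].round(2))
E
```

```text
bottle press-xyz -0.0005 0.0007 0.0107 axis [-0.003  0.001  1.   ]
[-9.9 -1.6  2.2] fwd -9.073975558850991 lat 4.301962241055912 [-0.1   0.82  0.63]
```

>>> {"api": "send_rows", "payload": {"linear": [[-0.02,-0.06,-0.05],[0,0,0]], "rotation": [[0,0,0],[0,0,0]], "grip": [0.5,0.5], "squeeze": 25}}

```text
time_s: 14.4
tool_pos: [0.6051, 0.1105, 0.0598]
ee_rot: [-0.161, 0.802, 0.248, 0.518]
ft_force: [-1.8, 1.1, -1.1]
width: 0.595
gripper_force: 52.7
```

>>> {"api": "send_rows", "payload": {"linear": [[0,0,0],[0,0,0]], "rotation": [[0,0,0],[0,0,0]], "grip": [0.5,0.5]}}

```text
time_s: 14.6
tool_pos: [0.6051, 0.1105, 0.0597]
ee_rot: [-0.161, 0.802, 0.248, 0.518]
ft_force: [-0.9, 1.5, 0.5]
width: 0.596
gripper_force: 52.7
```

```bash
python3 - <<'E'
from pl import *
T,s=cur();where(T);f=s["ft_force"];print(f.round(1),"fwd",f@h,"lat",f@np.cross([0,0,1],h),s["moment"].round(2))
E
```

```text
bottle press-xyz -0.0011 0.0007 0.0106 axis [-0.003  0.002  1.   ]
[-0.9  1.5  0.5] fwd 0.136338519057133 lat 1.7538268858701522 [-0.11  0.52  0.39]
```

>>> {"api": "send_rows", "payload": {"linear": [[0.02,-0.02,0.05],[0.02,-0.02,0.05],[0,0,0]], "rotation": [[0,0,0],[0,0,0],[0,0,0]], "grip": [0.5,0.5,0.5]}}

```text
time_s: 14.9
tool_pos: [0.6057, 0.111, 0.0599]
ee_rot: [-0.161, 0.802, 0.248, 0.519]
ft_force: [-12.7, -4.3, 5.8]
width: 0.586
gripper_force: 54.5
```

```bash
python3 - <<'E'
from pl import *
T,s=cur();where(T);f=s["ft_force"];print(f.round(1),"fwd",f@h,"lat",f@np.cross([0,0,1],h),s["moment"].round(2))
E
```

```text
bottle press-xyz -0.0003 0.0008 0.0107 axis [-0.003  0.002  1.   ]
[-12.7  -4.3   5.8] fwd -12.939741990426507 lat 3.6095838634858826 [-0.14  0.71  0.44]
```

>>> {"api": "send_rows", "payload": {"linear": [[-0.02,-0.02,-0.05],[0,0,0],[0,0,0],[0,0,0],[0,0,0],[0,0,0],[0,0,0]], "rotation": [[0,0,0],[0,0,0],[0,0,0],[0,0,0],[0,0,0],[0,0,0],[0,0,0]], "grip": [0.5,0.6,0.62,0.65,0.7,0.75,0.8]}}

```text
time_s: 15.6
tool_pos: [0.6052, 0.111, 0.0595]
ee_rot: [-0.16, 0.803, 0.248, 0.518]
ft_force: [-0.4, -0.1, -0.3]
width: 0.802
gripper_force: 0.0
```

```bash
python3 - <<'E'
from pl import *
T,s=cur();where(T);f=s["ft_force"];print(f.round(1))
S=capture("scene")["color"];tp=capture("top");
A=cv2.resize(S[150:310,240:400],(400,400),interpolation=3);B=cv2.resize(tp["color"][160:260,230:330],(400,400),interpolation=3)
cv2.imwrite("pics/s2.png",np.hstack([A,B]))
E
```

```text
bottle press-xyz -0.0007 0.0011 0.0103 axis [-0.003  0.002  1.   ]
[-0.4 -0.1 -0.3]
```

View pics/s2.png

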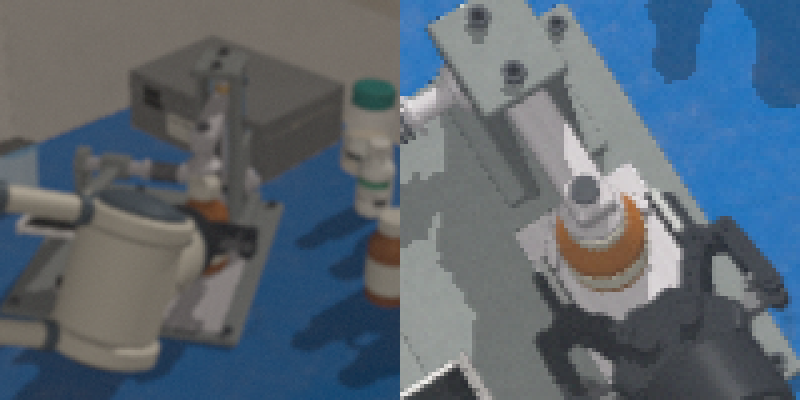

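The composite shows the bottle standing upright on the strip under the ram, with the fingers open on either side of it. Next I retract, then give it a gentle low push to check it is seated.

>>> {"api": "send_rows", "payload": {"linear": [[0,0,-0.3],[0,0,-0.8],[0,0,-1.2],[0,0,-1.4],[0,0,-1.5],[0,0,-1.4],[0,0,-1.4],[0,0,0]], "rotation": [[0,0,0],[0,0,0],[0,0,0],[0,0,0],[0,0,0],[0,0,0],[0,0,0],[0,0,0]], "grip": [0.9,0.9,0.9,0.9,0.9,0.9,0.5,0]}}

```text
time_s: 16.5
tool_pos: [0.5446, 0.0688, 0.0933]
ee_rot: [-0.159, 0.802, 0.248, 0.519]
ft_force: [0.4, 1.5, -0.2]
width: 0.576
gripper_force: 0.0
```

```bash
python3 - <<'E'
from pl import *
T,s=cur();print(T[:3,3],s["joint_pos"].round(2))
G=T.copy();G[:3,3]=pr+h*(-.06)+[0,0,.047];plan(G,5)
c=capture("wrist");cv2.imwrite("pics/w2.png",c["color"][::1])
for y in(-.026,0,.026): print(proj(c,(pr+np.cross([0,0,1],h)*y+[0,0,.04]),s).round(0))
E
```

```text
[0.54461478 0.06877304 0.0933315 ] [-0.42 -0.55  2.4   1.25  0.96 -0.06]
n 5 lin cm [-0.67 -0.02  0.76] rot deg [-0. -0.  0.]
[[363. 276.]]
[[321. 276.]]
[[278. 276.]]
```

View pics/w2.png

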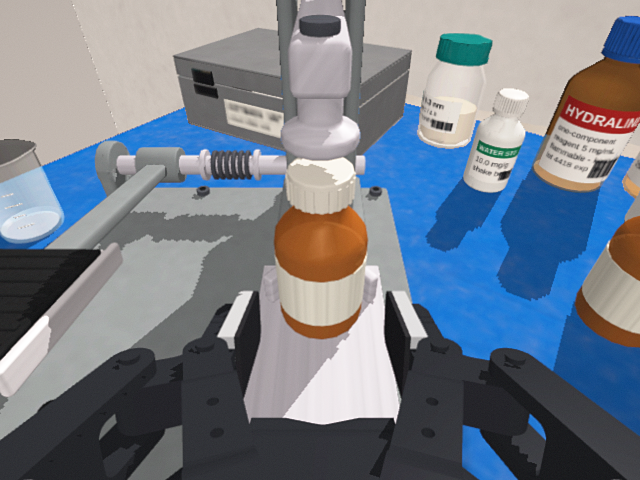

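The wrist view shows the bottle upright and centred: body 276–367 px, cap 286–355, ram pad 281–361, all with midpoint about 321. Next is the gentle seating push with closed fingers.

>>> {"api": "send_rows", "payload": {"linear": [[0,0,0],[0,0,0],[0,0,0],[0,0,0],[-0.67,-0.02,0.76],[-0.67,-0.02,0.76],[-0.67,-0.02,0.76],[-0.67,-0.02,0.76],[-0.67,-0.02,0.76],[0,0,0]], "rotation": [[0,0,0],[0,0,0],[0,0,0],[0,0,0],[0,0,0],[0,0,0],[0,0,0],[0,0,0],[0,0,0],[0,0,0]], "grip": [0,0,0,0,0,0,0,0,0,0], "squeeze": 20}}

```text
time_s: 17.55
tool_pos: [0.5609, 0.0832, 0.0442]
ee_rot: [-0.162, 0.803, 0.248, 0.517]
ft_force: [0.1, -0.4, 0.7]
width: 0.001
gripper_force: 0.0
```

```bash
python3 - <<'E'
from pl import *
T,s=cur();tip=T[:3,3]+.017*T[:3,2]-pr;print(s["tool_pos"],"tip d,y,z",tip@h,tip@np.cross([0,0,1],h),tip[2],s["ft_force"].round(1))
E
```

```text
[0.56093113 0.08319016 0.04421672] tip d,y,z -0.0437816655334314 0.0018511800882418648 0.03718937107373414 [ 0.1 -0.4  0.7]
```

>>> {"api": "send_rows", "payload": {"linear": [[0.13,0.15,0.3],[0.13,0,0.3],[0.13,0,0.3],[0.12,0,0.25],[0,0,0]], "rotation": [[0,0,0],[0,0,0],[0,0,0],[0,0,0],[0,0,0]], "grip": [0,0,0,0,0]}}

```text
time_s: 18.05
tool_pos: [0.5731, 0.0885, 0.0465]
ee_rot: [-0.16, 0.803, 0.248, 0.518]
ft_force: [-0.3, -0.1, 0.7]
width: -0.0
gripper_force: 0.1
```

>>> {"api": "send_rows", "payload": {"linear": [[0.04,0,0.09],[0.04,0,0.09],[0,0,0]], "rotation": [[0,0,0],[0,0,0],[0,0,0]], "grip": [0,0,0]}}

```text
time_s: 18.35
tool_pos: [0.5742, 0.0894, 0.0464]
ee_rot: [-0.161, 0.802, 0.248, 0.518]
ft_force: [-14.9, -7.1, 7.1]
width: -0.002
gripper_force: 8.0
```

>>> {"api": "send_rows", "payload": {"linear": [[0.04,0,0.09],[0,0,0]], "rotation": [[0,0,0],[0,0,0]], "grip": [0,0]}}

```text
time_s: 18.55
tool_pos: [0.5748, 0.0897, 0.0466]
ee_rot: [-0.161, 0.802, 0.248, 0.519]
ft_force: [-26.6, -13.3, 13.3]
width: -0.002
gripper_force: 15.2
```

```bash
python3 - <<'E'
from pl import *
T,s=cur();tip=T[:3,3]+.017*T[:3,2]-pr;print(s["tool_pos"],"tip d,y,z",tip@h,tip@np.cross([0,0,1],h),tip[2],s["ft_force"].round(1),s["ft_force"]@h)
E
```

```text
[0.57483609 0.0897132  0.046623  ] tip d,y,z -0.02859651550964971 -0.0006197352481290297 0.03964532105910582 [-26.6 -13.3  13.3] -29.510086880904602
```

It was already seated: the stiff reaction came straight away. Backing off.

>>> {"api": "send_rows", "payload": {"linear": [[-0.04,0,-0.09],[-0.04,0,-0.09],[-0.04,0,-0.09],[-0.2,0,-0.4],[-0.4,0,-0.9],[-0.6,0,-1.4],[-0.8,0,-1.8],[0,0,0]], "rotation": [[0,0,0],[0,0,0],[0,0,0],[0,0,0],[0,0,0],[0,0,0],[0,0,0],[0,0,0]], "grip": [0,0,0,0,0,0,0,0]}}

```text
time_s: 19.35
tool_pos: [0.5309, 0.0596, 0.0457]
ee_rot: [-0.16, 0.803, 0.247, 0.518]
ft_force: [0.2, 0.3, -0.1]
width: -0.007
gripper_force: 0.0
```

```bash
python3 - <<'E'
from pl import *
import ik
T,s=cur();q=s["joint_pos"];print(T[:3,3],q.round(2),s["ft_force"])
c=capture("wrist")["color"];tp=capture("top")["color"]
cv2.imwrite("pics/s3.png",np.hstack([cv2.resize(c[100:420,160:480],(400,400)),cv2.resize(tp[160:260,230:330],(400,400),interpolation=3)]))
lat=np.cross([0,0,1.],h)
tread=pr+h*(-.06)+lat*.135+[0,0,.09];print("tread",tread)
# step 1: retreat & raise ; step 2: above tread, tool down, closing dir
U=T.copy();U[:3,3]=pr+h*(-.14)+lat*.03+[0,0,.17]
F=frame(yaw,np.pi/2); V=TT(F,tread+[0,0,.06])
for nm,a,b,n in(("U",T,U,5),("V",U,V,14)):
    plan(b,n,a);D=np.real(logm(np.linalg.inv(a)@b))
    for k in np.linspace(0,1,6):
        M=a@np.real(expm(D*k));q,e=ik.ik(M,q);print(nm,q.round(2),round(e,4),M[:3,3].round(3))
E
```

```text
[0.53087235 0.05958303 0.04565424] [-0.47 -0.48  2.45  1.32  0.97 -0.21] [ 0.24750405  0.31060959 -0.1210265 ]
tread [0.48525404 0.19280516 0.09      ]
n 5 lin cm [ 1.91 -0.62 -1.8 ] rot deg [ 0. -0.  0.]
U [-0.47 -0.48  2.45  1.32  0.97 -0.21] 0.0 [0.531 0.06  0.046]
U [-0.48 -0.57  2.46  1.25  1.01 -0.11] 0.0066 [0.52  0.06  0.071]
U [-0.5  -0.67  2.46  1.2   1.06 -0.02] 0.0134 [0.51  0.06  0.095]
U [-0.52 -0.76  2.46  1.15  1.12  0.07] 0.0159 [0.499 0.06  0.12 ]
U [-0.53 -0.85  2.46  1.11  1.17  0.16] 0.0148 [0.489 0.061 0.145]
U [-0.56 -0.86  2.43  1.12  1.23  0.17] 0.0326 [0.478 0.061 0.17 ]
n 14 lin cm [ 0.41 -0.75  0.47] rot deg [-0.   -4.69 -0.  ]
V [-0.56 -0.86  2.43  1.12  1.23  0.17] 0.0326 [0.478 0.061 0.17 ]
V [-0.34 -0.86  2.31  0.77  1.18  0.52] 0.0203 [0.481 0.088 0.174]
V [-0.11 -0.75  2.16  0.46  1.21  0.82] 0.0 [0.483 0.115 0.173]
V [ 0.07 -0.55  1.98  0.23  1.32  1.03] 0.0 [0.485 0.142 0.169]
V [ 0.21 -0.34  1.79  0.09  1.47  1.19] 0.0 [0.486 0.168 0.161]
V [ 0.31 -0.12  1.61  0.    1.65  1.29] 0.0 [0.485 0.193 0.15 ]
```

View pics/s3.png

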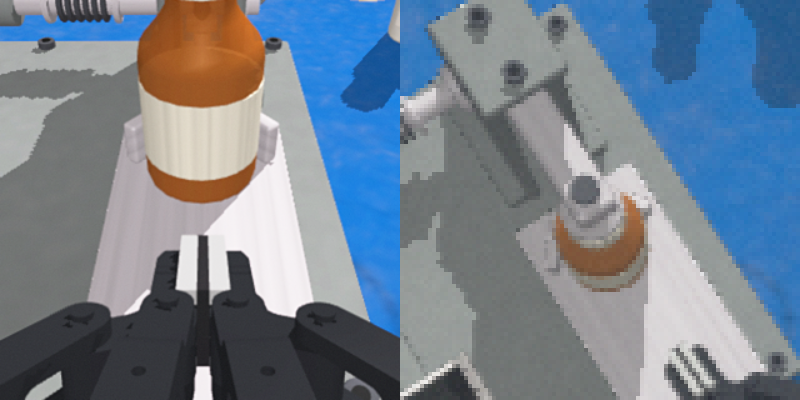

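The composite shows the bottle upright, symmetric between the two V plates and under the ram. On to the pedal.

```bash
python3 - <<'E'
from pl import *
import ik
T,s=cur();q=s["joint_pos"]
lat=np.cross([0,0,1.],h)
tread=pr+h*(-.06)+lat*.135+[0,0,.09]
F=frame(yaw,np.pi/2); U=TT(F,pr+h*(-.105)+lat*.0+[0,0,.15]); V=TT(F,tread+[0,0,.06])
for nm,a,b,n in(("U",T,U,11),("V",U,V,6)):
    plan(b,n,a);D=np.real(logm(np.linalg.inv(a)@b))
    for k in np.linspace(0,1,12):
        M=a@np.real(expm(D*k));q,e=ik.ik(M,q);t=M[:3,3]-pr;tip=t+.02*M[:3,2];print(nm,q.round(2),round(e,4),round(t@h,3),t[2].round(3),"tip d",round(tip@h,3))
E
```

```text
n 11 lin cm [ 0.51 -0.01 -0.86] rot deg [ 0.   -5.98 -0.  ]
U [-0.46 -0.47  2.45  1.32  0.96 -0.21] 0.0 -0.096 0.047 tip d -0.078
U [-0.44 -0.55  2.42  1.13  0.96 -0.01] 0.0 -0.102 0.055 tip d -0.085
U [-0.4  -0.59  2.37  0.95  0.99  0.17] 0.0 -0.107 0.063 tip d -0.091
U [-0.35 -0.59  2.31  0.79  1.02  0.33] 0.0 -0.111 0.073 tip d -0.096
U [-0.3  -0.58  2.24  0.64  1.07  0.47] 0.0 -0.113 0.082 tip d -0.1
U [-0.25 -0.54  2.16  0.51  1.13  0.59] 0.0 -0.115 0.092 tip d -0.104
U [-0.2  -0.49  2.07  0.39  1.2   0.7 ] 0.0 -0.116 0.102 tip d -0.106
U [-0.14 -0.42  1.98  0.29  1.28  0.79] 0.0 -0.116 0.112 tip d -0.108
U [-0.09 -0.35  1.89  0.2   1.37  0.86] 0.0 -0.115 0.122 tip d -0.109
U [-0.04 -0.27  1.79  0.13  1.46  0.92] 0.0 -0.112 0.132 tip d -0.108
U [ 0.   -0.19  1.7   0.06  1.55  0.97] 0.0 -0.109 0.141 tip d -0.107
U [ 0.04 -0.1   1.6  -0.    1.65  1.01] 0.0 -0.105 0.15 tip d -0.105
n 6 lin cm [ 0.75 -2.25 -0.  ] rot deg [-0. -0. -0.]
V [ 0.04 -0.1   1.6  -0.    1.65  1.01] 0.0 -0.105 0.15 tip d -0.105
V [ 0.07 -0.11  1.6   0.    1.65  1.04] 0.0 -0.101 0.15 tip d -0.101
V [ 0.09 -0.11  1.61  0.    1.65  1.06] 0.0 -0.097 0.15 tip d -0.097
V [ 0.11 -0.12  1.61  0.    1.65  1.09] 0.0 -0.093 0.15 tip d -0.093
V [ 0.14 -0.12  1.61  0.    1.65  1.11] 0.0 -0.089 0.15 tip d -0.089
V [ 0.16 -0.12  1.62  0.    1.65  1.14] 0.0 -0.085 0.15 tip d -0.085
V [ 0.19 -0.12  1.62  0.    1.65  1.16] 0.0 -0.08 0.15 tip d -0.08
V [ 0.21 -0.12  1.62  0.    1.65  1.19] 0.0 -0.076 0.15 tip d -0.076
V [ 0.24 -0.12  1.62  0.    1.65  1.21] 0.0 -0.072 0.15 tip d -0.072
V [ 0.26 -0.12  1.62  0.    1.65  1.24] 0.0 -0.068 0.15 tip d -0.068
V [ 0.29 -0.12  1.61  0.    1.65  1.26] 0.0 -0.064 0.15 tip d -0.064
V [ 0.31 -0.12  1.61  0.    1.65  1.29] 0.0 -0.06 0.15 tip d -0.06
```

>>> {"api": "send_rows", "payload": {"linear": [[0.51,-0.01,-0.86],[0.51,-0.01,-0.86],[0.51,-0.01,-0.86],[0.51,-0.01,-0.86],[0.51,-0.01,-0.86],[0.51,-0.01,-0.86],[0.51,-0.01,-0.86],[0.51,-0.01,-0.86],[0.51,-0.01,-0.86],[0.51,-0.01,-0.86],[0.51,-0.01,-0.86],[0,0,0]], "rotation": [[0,-5.98,0],[0,-5.98,0],[0,-5.98,0],[0,-5.98,0],[0,-5.98,0],[0,-5.98,0],[0,-5.98,0],[0,-5.98,0],[0,-5.98,0],[0,-5.98,0],[0,-5.98,0],[0,0,0]], "grip": [0,0,0,0,0,0,0,0,0,0,0,0]}}

```text
time_s: 20.65
tool_pos: [0.5258, 0.0583, 0.1499]
ee_rot: [-0.0, 0.955, 0.297, -0.001]
ft_force: [-0.1, -0.2, 0.1]
width: -0.002
gripper_force: 0.0
```

>>> {"api": "send_rows", "payload": {"linear": [[0.75,-2.25,0],[0.75,-2.25,0],[0.75,-2.25,0],[0.75,-2.25,0],[0.75,-2.25,0],[0.75,-2.25,0],[0,0,0]], "rotation": [[0,0,0],[0,0,0],[0,0,0],[0,0,0],[0,0,0],[0,0,0],[0,0,0]], "grip": [0,0,0,0,0,0,0]}}

```text
time_s: 21.35
tool_pos: [0.4837, 0.1952, 0.1495]
ee_rot: [-0.002, 0.955, 0.297, -0.0]
ft_force: [-0.4, -0.3, 0.3]
width: 0.002
gripper_force: 0.0
```

```bash
python3 - <<'E'
from pl import *
T,s=cur();lat=np.cross([0,0,1.],h);t=T[:3,3]-pr
print("press xyz",t@h,t@lat,t[2],"x axis in press",T[:3,0]@h,"zdir",T[:3,2].round(3),s["ft_force"].round(1))
E
```

```text
press xyz -0.05997708557602789 0.13786786604020246 0.14954925999127394 x axis in press 0.9999904943930529 zdir [-0.001  0.003 -1.   ] [-0.4 -0.3  0.3]
```

>>> {"api": "send_rows", "payload": {"linear": [[0,0.2,1.0],[0,0,1.0],[0,0,0.8],[0,0,0.4],[0,0,0]], "rotation": [[0,0,0],[0,0,0],[0,0,0],[0,0,0],[0,0,0]], "grip": [0,0,0,0,0]}}

```text
time_s: 21.85
tool_pos: [0.4856, 0.1907, 0.1168]
ee_rot: [-0.0, 0.956, 0.295, -0.002]
ft_force: [0.2, -0.0, 0.0]
width: 0.003
gripper_force: 0.0
```

>>> {"api": "send_rows", "payload": {"linear": [[0,0,0.2],[0,0,0.2],[0,0,0.2],[0,0,0]], "rotation": [[0,0,0],[0,0,0],[0,0,0],[0,0,0]], "grip": [0,0,0,0]}}

```text
time_s: 22.25
tool_pos: [0.4858, 0.1914, 0.1119]
ee_rot: [-0.0, 0.955, 0.295, -0.001]
ft_force: [0.5, -0.7, -0.1]
width: -0.003
gripper_force: 0.0
```

>>> {"api": "send_rows", "payload": {"linear": [[0,0,0.2],[-0.05,0,0.35],[-0.05,0,0.4],[-0.05,0,0.4],[-0.05,0,0.4],[-0.05,0,0.4],[-0.04,0,0.4],[-0.03,0,0.4],[-0.02,0,0.4],[-0.02,0,0.4]], "rotation": [[0,0,0],[0,0,0],[0,0,0],[0,0,0],[0,0,0],[0,0,0],[0,0,0],[0,0,0],[0,0,0],[0,0,0]], "grip": [0,0,0,0,0,0,0,0,0,0]}}

```text
time_s: 23.25
tool_pos: [0.4825, 0.189, 0.0743]
ee_rot: [-0.0, 0.955, 0.295, -0.001]
ft_force: [-3.8, -2.2, 6.5]
width: -0.004
gripper_force: 2.9
```

>>> {"api": "send_rows", "payload": {"linear": [[-0.02,0,0.3],[-0.02,0,0.3],[-0.01,0,0.3]], "rotation": [[0,0,0],[0,0,0],[0,0,0]], "grip": [0,0,0]}}

```text
time_s: 23.55
tool_pos: [0.4822, 0.1887, 0.0662]
ee_rot: [-0.0, 0.955, 0.295, -0.001]
ft_force: [-5.6, -3.0, 11.8]
width: -0.002
gripper_force: 5.7
```

>>> {"api": "send_rows", "payload": {"linear": [[0,0,0.25],[0,0,0.25],[0,0,0.2]], "rotation": [[0,0,0],[0,0,0],[0,0,0]], "grip": [0,0,0]}}

```text
time_s: 23.85
tool_pos: [0.4822, 0.1888, 0.0595]
ee_rot: [-0.0, 0.955, 0.295, -0.001]
ft_force: [-6.3, -2.9, 11.3]
width: -0.001
gripper_force: 5.9
```

>>> {"api": "send_rows", "payload": {"linear": [[0,0,0.15],[0,0,0]], "rotation": [[0,0,0],[0,0,0]], "grip": [0,0]}}

```text
time_s: 24.05
tool_pos: [0.4822, 0.1888, 0.0578]
ee_rot: [-0.0, 0.955, 0.295, -0.001]
ft_force: [-5.1, -2.7, 10.4]
width: -0.001
gripper_force: 5.0
```

>>> {"api": "send_rows", "payload": {"linear": [[0,0,0.15],[0,0,0.1],[0,0,0]], "rotation": [[0,0,0],[0,0,0],[0,0,0]], "grip": [0,0,0]}}

```text
time_s: 24.35
tool_pos: [0.4823, 0.1888, 0.0555]
ee_rot: [-0.0, 0.955, 0.295, -0.001]
ft_force: [-5.4, -2.8, 9.0]
width: -0.001
gripper_force: 5.4
```

>>> {"api": "send_rows", "payload": {"linear": [[0,0,0.1],[0,0,0]], "rotation": [[0,0,0],[0,0,0]], "grip": [0,0]}}

```text
time_s: 24.55
tool_pos: [0.4823, 0.1888, 0.0545]
ee_rot: [-0.0, 0.955, 0.295, -0.001]
ft_force: [-5.4, -3.7, 10.8]
width: -0.004
gripper_force: 5.6
```

>>> {"api": "send_rows", "payload": {"linear": [[0,0,0.08],[0,0,0]], "rotation": [[0,0,0],[0,0,0]], "grip": [0,0]}}

```text
time_s: 24.75
tool_pos: [0.4823, 0.1888, 0.0538]
ee_rot: [-0.0, 0.955, 0.295, -0.001]
ft_force: [-6.6, -2.6, 10.8]
width: -0.003
gripper_force: 5.7
```

>>> {"api": "send_rows", "payload": {"linear": [[0,0,0.08],[0,0,0]], "rotation": [[0,0,0],[0,0,0]], "grip": [0,0]}}

```text
time_s: 24.95
tool_pos: [0.4824, 0.1889, 0.053]
ee_rot: [-0.0, 0.955, 0.295, -0.001]
ft_force: [-5.1, -3.4, 11.3]
width: 0.002
gripper_force: 5.7
```

>>> {"api": "send_rows", "payload": {"linear": [[0,0,0.08],[0,0,0]], "rotation": [[0,0,0],[0,0,0]], "grip": [0,0]}}

```text
time_s: 25.15
tool_pos: [0.4824, 0.1889, 0.0522]
ee_rot: [-0.0, 0.955, 0.295, -0.001]
ft_force: [-4.5, -2.8, 10.6]
width: 0.004
gripper_force: 5.7
```

>>> {"api": "send_rows", "payload": {"linear": [[0,0,0.08],[0,0,0]], "rotation": [[0,0,0],[0,0,0]], "grip": [0,0]}}

```text
time_s: 25.35
tool_pos: [0.4824, 0.1889, 0.0515]
ee_rot: [-0.0, 0.955, 0.295, -0.001]
ft_force: [-5.1, -2.1, 10.3]
width: -0.0
gripper_force: 5.8
```

```bash
python3 - <<'E'
from pl import *
T,s=cur();lat=np.cross([0,0,1.],h);t=T[:3,3]-pr;print("press xyz",t@h,t@lat,t[2],s["ft_force"].round(1))
i=capture("top")["color"]; j=capture("scene")["color"]
cv2.imwrite("pics/s4.png",np.hstack([cv2.resize(i[160:310,200:350],(400,400),interpolation=3),cv2.resize(j[170:290,240:360],(400,400),interpolation=3)]))
E
```

```text
press xyz -0.06454121704569177 0.13336514905488187 0.05147178209660115 [-5.1 -2.1 10.3]
```

>>> {"api": "send_rows", "payload": {"linear": [[0,0,0.08],[0,0,0]], "rotation": [[0,0,0],[0,0,0]], "grip": [0,0]}}

```text
time_s: 25.65
tool_pos: [0.4825, 0.1889, 0.0508]
ee_rot: [-0.0, 0.955, 0.295, -0.001]
ft_force: [-4.7, -2.7, 11.5]
width: -0.001
gripper_force: 5.9
```

>>> {"api": "send_rows", "payload": {"linear": [[0,0,0.08],[0,0,0]], "rotation": [[0,0,0],[0,0,0]], "grip": [0,0]}}

```text
time_s: 25.85
tool_pos: [0.4825, 0.1889, 0.0506]
ee_rot: [-0.0, 0.955, 0.295, -0.0]
ft_force: [-7.1, -3.1, 13.4]
width: -0.003
gripper_force: 7.6
```

>>> {"api": "send_rows", "payload": {"linear": [[0,0,0.08],[0,0,0]], "rotation": [[0,0,0],[0,0,0]], "grip": [0,0]}}

```text
time_s: 26.05
tool_pos: [0.4825, 0.189, 0.0504]
ee_rot: [-0.0, 0.955, 0.295, -0.0]
ft_force: [-9.2, -3.7, 17.4]
width: -0.0
gripper_force: 9.3
```

The stop is reached: the position holds while the force climbs to 17 N. Letting the pedal up smoothly.

>>> {"api": "send_rows", "payload": {"linear": [[0,0,-0.2],[0,0,-0.4],[0.02,0,-0.4],[0.03,0,-0.5],[0.03,0,-0.5],[0.04,0,-0.5],[0.05,0,-0.5],[0.06,0,-0.5],[0.06,0,-0.5],[0.06,0,-0.5],[0.05,0,-0.5],[0,0,-0.5]], "rotation": [[0,0,0],[0,0,0],[0,0,0],[0,0,0],[0,0,0],[0,0,0],[0,0,0],[0,0,0],[0,0,0],[0,0,0],[0,0,0],[0,0,0]], "grip": [0,0,0,0,0,0,0,0,0,0,0,0]}}

```text
time_s: 27.25
tool_pos: [0.4867, 0.1918, 0.1036]
ee_rot: [-0.0, 0.955, 0.295, 0.001]
ft_force: [3.3, 1.5, 3.5]
width: -0.003
gripper_force: 1.6
```

>>> {"api": "send_rows", "payload": {"linear": [[0,0,-0.5],[0,0,-0.5],[0,0,-1],[0,0,-2],[0,0,-3],[-2,0,-3],[-3,0,-3],[-3,0,-3],[0,0,0],[0,0,0]], "rotation": [[0,0,0],[0,0,0],[0,0,0],[0,0,0],[0,0,0],[0,0,0],[0,0,0],[0,0,0],[0,0,0],[0,0,0]], "grip": [0,0,0,0,0,0,0,0,0,0]}}

```text
time_s: 28.25
tool_pos: [0.42, 0.146, 0.2643]
ee_rot: [-0.0, 0.955, 0.295, 0.001]
ft_force: [-0.0, 0.3, -0.5]
width: -0.004
gripper_force: 0.0
```

```bash
python3 - <<'E'
from h import *
s=state();print(s["tool_pos"],s["ft_force"].round(1))
i=capture("top")["color"]; j=capture("scene")["color"]
cv2.imwrite("pics/s5.png",np.hstack([cv2.resize(i[150:310,210:370],(400,400),interpolation=3),cv2.resize(j[160:280,250:370],(400,400),interpolation=3)]))
E
```

```text
[0.41999166 0.14600583 0.26432152] [-0.   0.3 -0.5]
```

View pics/s5.png

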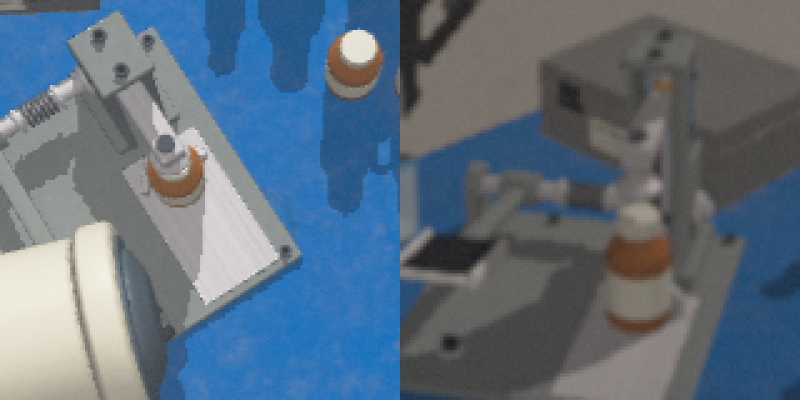

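The composite shows the bottle upright under the ram between the fence plates, with the cap sitting close on the shoulder. The pedal tread is back up and the arm is clear. Handing in.

```bash
python3 -c "
from station import job_done;print(job_done())"
```

```text
the job is handed in; nothing more can be done
None
```

The job is handed in: the bottle stands upright and centred in the press, the pedal went down to its stop (17 N) so the cap should be home (judged by eye, not measured), and the pedal is back up with the arm clear. One check push on the bottle was harder than intended, about 30 N.

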